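# Find the heavy side of a flywheel on the roller balance stand

### The arm

A 6-joint arm with a two-finger parallel gripper is mounted at the origin on a cart in front of the work surface, level with it; the furniture and walls round the work are solid. World frame = base frame: x ahead of the robot, y to its left, z up, the work surface at z = 0. Lengths are in mm, angles in rad, forces in N, time in s.
With the tool pointing down it reaches from about 400 to 825 mm from the base axis. Payload 7 kg.
Tool frame: the origin (TCP) lies at the very end of the fingers, on their centre line; the grasp point (between the pads) lies 19 mm behind it; z points along the fingers, y is the line along which they close (so a half turn about z gives the same grasp; the last joint's range is limited). The gripper opens to 88 mm and grips with 3 to 60 N. Pads are 19 mm wide; open, the fingers measure 130 mm over their backs; the gripper's body (78 mm by 193 mm) begins 47 mm behind the grasp point.
Start: joints at [1.47, 0.359, 0.012, 0, -1.224, -0.288], TCP at [255.884, 624.595, 226.561] pointing down, gripper open.
Joint ranges: [-3.07, 3.07], [-1.43, 2.12], [-1.02, 1.25], [-3.03, 1.67], [-3.05, -0], [-3.03, 3.03]. Speed limits (rad/s): [2.39, 2.39, 3.01, 3.14, 3.14, 3.14].

### API

Orientations are given as a unit quaternion [x, y, z, w].
In Python, from plant import bot gives the robot as it stands. Calls block until the motion is done:
- bot.move_ptp(position, orientation): joint-space move of the TCP to a pose.
- bot.line_to(position, velocity=150, ori=None): straight line of the TCP; ori=None keeps the orientation; velocity is the mean speed in mm/s.
- bot.move_joints(angles): joint-space move.
- bot.move_gripper(opening, force=None): finger opening in mm; force is the grip in N (None keeps the last); returns when the fingers have stopped.
- bot.pause(seconds).
- bot.solve_ik(position, orientation): joint angles nearest the present ones, or None.
- bot.read_state(): the state.
- bot.camera(name): name is "scene" or "top" or "wrist"; returns the picture (384x512x3 uint8, red, green, blue); there is no depth.
- bot.get_calibration(name): a dict with "fx", "fy", "cx", "cy" (pixels), "view" (4x4, takes a point from world to camera coordinates); the wrist camera has in their place "T_tool_cam" (4x4, takes a point from camera to tool coordinates, whose origin is the TCP and whose axes are the flange's). Camera axes: x right, y up, looking along -z (the intrinsics and any distortion apply to the point x, -y, -z); pixel columns grow to the right and rows downward; lengths in mm; the calibration is good to about 2 mm. The wrist camera is an equidistant fisheye: a pixel r from the principal point sees the ray r / f radians off the axis. A picture is of the moment at which its call begins: read the wrist's pose just before it. get_calibration takes no time and is no camera call.
A pose or a line that the arm cannot do raises bot.Unreachable and nothing moves.
- bot.close_job(): hands the job in; it is judged then, once.
The state is a dict: "t": time; "joint_pos": joint angles; "qvel": joint speeds; "tau": joint torques, N m; "tcp_pos": TCP position; "eef_rot": TCP orientation; "contact_force": force on the tool from outside, world axes, zero at the start; "moment": the same for the moment, N m; "width": finger opening in mm; "finger_force": force on a finger pad.
Only numpy, scipy, OpenCV 4.12 (cv2) and the standard library are available. Lean on these libraries where they do the work, as an engineer would, in place of code of your own. Each camera call takes 0.05 s, during which the arm holds its last target. There are 200 camera calls.

### The job

Do a static balance check: lift the stirrer flywheel that carries a weight block on its rim out of its rest and lower it gently onto the roller stand, its shaft lying in the troughs between the rollers and its disc midway between the roller pairs. Let go, so that it turns freely until the weight hangs at the bottom, and leave it there at rest. Leave the plain wheel without a weight in its own rest.

Things in the scene. Friction and masses are not known exactly. Their poses are not given: they have to be found in the camera images.
- flywheel: aluminium disc 110 mm across, 22 thick, on a level steel shaft 14 mm thick, 120 long (hub 34 across, 36 long), 0.4 to 0.6 kg. A dark weight block (26 along the rim, 32 wide, 40 to 70 mm from the axis) straddles the rim. Origin: disc's middle on the axis; y along the shaft, z straight away from the block. Starts 80 mm up in its rest, block level on a ledge, disc's top free to pinch by its faces.
- roller_stand: fixed stand: base 110 x 130 mm; two cheeks (52 mm either side of centre along y, 8 thick, tops 80.5 mm up), each with two free, damped steel rollers inside, 32 mm across, 10 wide; roller middles at x +-17, y +-38, 74.5 mm up, tops 90.5. Origin: centre of underside; y along the axles. A shaft in the troughs lies along y, its axis 90 mm up over the origin; an unbalanced wheel swings to rest in 2 to 3 s.
- plain_wheel: bystander, to be left alone: a plain wheel with the same disc, hub and shaft (110 mm, 22 mm, 14 x 120 mm) but no weight block, in a like rest. Origin in the middle of the disc, on the axis; y along the shaft.
- rest_a: the flywheel's rest, grey, fixed: base 120 x 110 mm; two posts 42 mm either side of the origin along y with black notches for the shaft (10 mm wide along y, 25 along x, tops 84 mm up); a ledge at x = -57 to -69 mm, top 67 mm up, on which the weight block lies, so that the wheel cannot turn. Origin: on the bench under the wheel's middle; y along the shaft. The wheel lifts straight out.
Not all that is in view belongs to the job. Leave any purple look-alike of the roller_stand alone.

How it is judged:
By the outcome, as a careful person would: the job done as asked, in the order asked, and still so for the second after the job is handed in, with the robot touching nothing.
It also fails if it takes over 61 s, if anything falls off the work surface, if the arm or the gripper's body presses on something with over 40 N, if the wrist force passes 120 N, or if a joint passes its speed limit or range.

## Working session

There is one attempt and no reset: what is moved stays moved. The work goes in short steps, each a Python script; the robot and the scene stay as the last script left them, time stands still between calls to the robot, and variables do not carry over. Pictures are saved under pics/ and viewed, at most 10 in all, crops included, and the job is handed in when it is done.

```bash
ls; mkdir -p pics
python3 - <<'E'
from plant import bot
import cv2, numpy as np
a=bot.camera("scene");b=bot.camera("top")
cv2.imwrite("pics/scene.png",a[:,:,::-1]);cv2.imwrite("pics/top.png",b[:,:,::-1])
np.set_printoptions(precision=4,suppress=True)
for n in("scene","top","wrist"):print(n,bot.get_calibration(n))
s=bot.read_state();print(s)
E
```

```text
pics
scene {'fx': 373.1517885684328, 'fy': 373.1517885684328, 'cx': 256.0467819243814, 'cy': 194.41579464977264, 'view': array([[   0.8966,   -0.4428,   -0.0004, -376.6637],
       [   0.3357,    0.6793,    0.6526, -312.3133],
       [  -0.2887,   -0.5853,    0.7577, -964.8932],
       [   0.    ,    0.    ,    0.    ,    1.    ]])}
top {'fx': 348.35709983151725, 'fy': 348.35709983151725, 'cx': 247.43574727269421, 'cy': 191.41820647624337, 'view': array([[    0.001 ,    -0.9999,    -0.0148,   142.8925],
       [    0.9971,    -0.0001,     0.0758,  -507.0079],
       [   -0.0758,    -0.0149,     0.997 , -1151.359 ],
       [    0.    ,     0.    ,     0.    ,     1.    ]])}
wrist {'fx': 297.3186396354542, 'fy': 297.3186396354542, 'cx': 256.7418507442446, 'cy': 193.6158751127665, 'T_tool_cam': array([[  -0.0003,    0.9629,    0.2697,   72.3153],
       [   1.    ,    0.0003,    0.    ,    0.6496],
       [  -0.0001,    0.2697,   -0.9629, -157.4376],
       [   0.    ,    0.    ,    0.    ,    1.    ]])}
{'t': 0.1, 'joint_pos': array([ 1.4701,  0.3593,  0.0112, -0.0003, -1.2241, -0.2881]), 'qvel': array([-0.0019, -0.0017,  0.0014,  0.0005, -0.0009, -0.0007]), 'tau': array([ -0.001 , -58.4163,  29.3751,   7.0154,   0.0102,  -0.    ]), 'tcp_pos': array([255.7461, 624.2072, 225.7232]), 'eef_rot': array([ 0.9812, -0.1932, -0.0001,  0.0008]), 'contact_force': array([-0.1001,  0.4024,  0.5108]), 'moment': array([-0.0176, -0.0041,  0.0173]), 'finger_force': 0.0, 'width': 87.95309920925187}
```

View pics/scene.png

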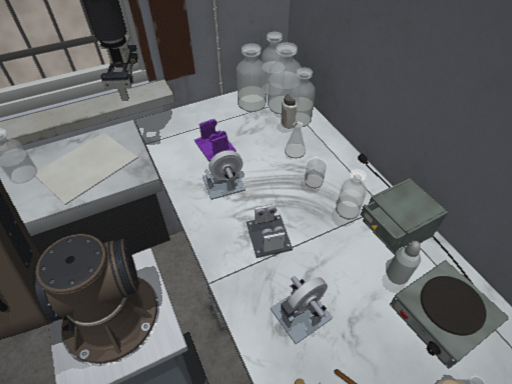

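View pics/top.png

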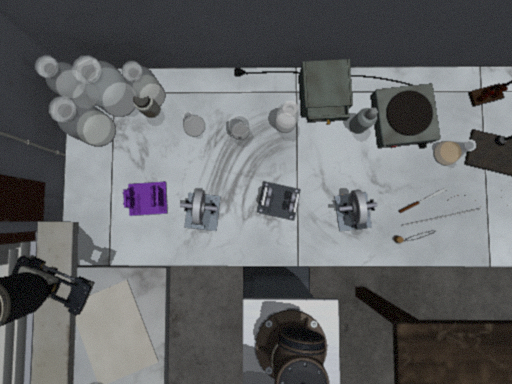

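Scene view: two wheels stand in grey rests, at top-view pixels (199,208) and (354,210). The dark roller stand is at (279,200) and the purple look-alike at (145,198). The next picture puts enlarged crops together to find which wheel has the block.

Run:
```python
import cv2, numpy as np
t=cv2.imread("pics/top.png");s=cv2.imread("pics/scene.png")
def c(i,u,v,w=32,h=28):
    return cv2.resize(i[v-h:v+h,u-w:u+w],(400,300),interpolation=cv2.INTER_CUBIC) if 1 else 0
def cc(i,u,v): return cv2.resize(i[v-24:v+24,u-32:u+32],(400,300),interpolation=cv2.INTER_CUBIC)
A=np.vstack([np.hstack([cc(t,200,208),cc(t,354,210)]),np.hstack([cc(t,279,200),cc(s,304,302)])])
cv2.imwrite("pics/crops.png",A)
cv2.imwrite("pics/crops2.png",np.hstack([cc(s,225,170),cc(s,268,234)]))
```

```text
(no output)
```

View pics/crops.png

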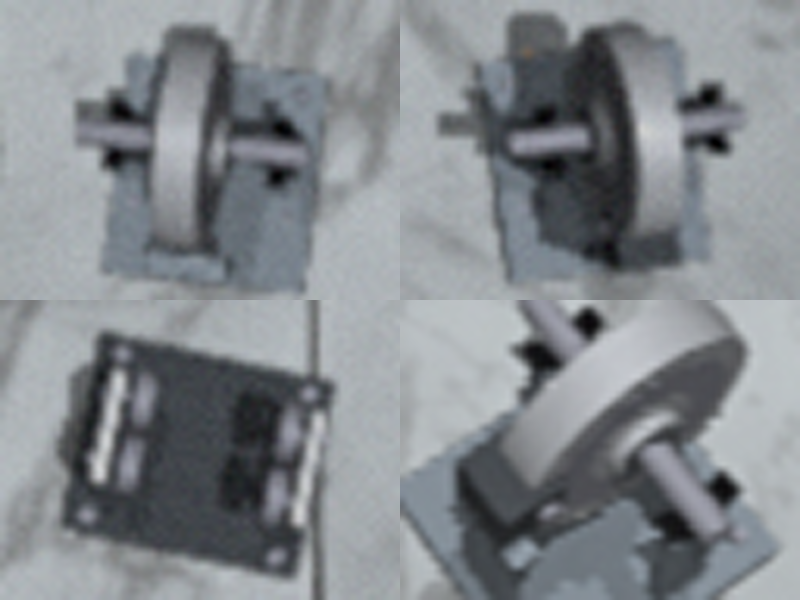

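View pics/crops2.png

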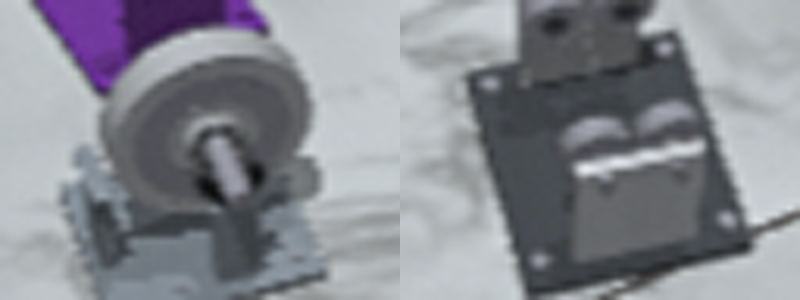

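The flywheel is the right one at top pixel (354,210): a dark block shows at its foot at crop (660,255) in the top view and crop (500,490) in the scene view. The wheel at (199,208) has no block, so it is the plain one. The grey stand at (279,200) has white-topped cheeks and rollers. Next I fly over the stand and the flywheel, taking one metric-rectified wrist view of each.

```bash
cat > h.py <<'E'
from plant import bot
import numpy as np, cv2
from scipy.spatial.transform import Rotation as R
np.set_printoptions(precision=2,suppress=True)
def unproj(name,u,v,z):
    c=bot.get_calibration(name);V=c["view"]
    d=V[:3,:3].T@np.array([(u-c["cx"])/c["fx"],-(v-c["cy"])/c["fy"],-1]);o=-V[:3,:3].T@V[:3,3]
    return o+d*(z-o[2])/d[2]
def q(a): return [np.cos(a/2),np.sin(a/2),0,0]   # tool down, tool x at yaw a
def frame(cen,yaw,local):   # local xy -> world xy
    c,s=np.cos(yaw),np.sin(yaw); return np.asarray(cen)[:2]+np.asarray(local)@np.array([[c,s],[-s,c]])
def wproj(P,st):
    c=bot.get_calibration("wrist");T=c["T_tool_cam"]
    Rt=R.from_quat(st["eef_rot"]).as_matrix()
    pt=(P-st["tcp_pos"])@Rt; pc=(pt-T[:3,3])@T[:3,:3]
    x,y,z=pc[...,0],-pc[...,1],-pc[...,2]; r=np.hypot(x,y)+1e-9; k=np.arctan2(r,z)/r
    return c["cx"]+c["fx"]*k*x, c["cy"]+c["fy"]*k*y
def rect(img,st,cen,yaw,z,n=400,s=2.5):
    """metric view in the object's frame: right=-y, up=+x, s px/mm"""
    v,u=np.mgrid[0:n,0:n]; L=np.stack([(n/2-v)/s,(n/2-u)/s],-1)
    W=frame(cen,yaw,L); P=np.concatenate([W,np.full((n,n,1),float(z))],-1)
    a,b=wproj(P,st); o=cv2.remap(img[:,:,::-1].copy(),a.astype(np.float32),b.astype(np.float32),cv2.INTER_CUBIC)
    for k in range(0,n,50): cv2.line(o,(k,n//2-4),(k,n//2+4),(0,0,255)); cv2.line(o,(n//2-4,k),(n//2+4,k),(0,0,255))
    return o
E
python3 - <<'E'
from h import *
o=lambda u,v,x0,y0:(x0+(u+.5)/6.25-.5, y0+(v+.5)/6.25-.5)
e1=unproj("top",*o(112,142,322,186),84);e2=unproj("top",*o(343,115,322,186),84)
d=e1-e2;fc=(e1+e2)/2;fy=np.arctan2(-d[0],d[1]);print("fly",e1,e2,np.hypot(*d[:2]),fc,fy)
C=[unproj("top",*o(u,v-300,247,176),6) for u,v in[(100,333),(333,385),(62,525),(295,577)]]
sc=np.mean(C,0);d=C[0]-C[1]+C[2]-C[3];sy=np.arctan2(-d[0],d[1])
print("stand",sc,sy,np.linalg.norm(C[0]-C[1]),np.linalg.norm(C[0]-C[2]))
np.save("est.npy",[*fc[:2],fy,*sc[:2],sy])
ims=[]
for cen,yaw,z in((sc,sy,85),(fc,fy,84)):
    bot.move_ptp([*cen[:2],230],q(yaw)); st=bot.read_state(); im=bot.camera("wrist")
    print(st["t"],st["tcp_pos"],st["joint_pos"]); ims.append(rect(im,st,cen,yaw,z)); cv2.imwrite(f"pics/w{z}.png",im[:,:,::-1])
cv2.imwrite("pics/rect.png",np.hstack(ims))
E
```

```text
fly [ 448.63 -148.48   84.  ] [ 462.32 -264.86   84.  ] 117.18949078181166 [ 455.47 -206.67   84.  ] 0.11702246949033727
stand [477.71  39.02   6.  ] -0.2200737705029111 129.7364505617233 106.67320880416914
2.3333 [477.96  39.63 229.98] [ 0.49  0.03 -0.4   0.   -1.14  0.86]
3.3583 [ 455.78 -206.17  229.94] [-0.03  0.07 -0.36 -0.   -1.15  1.72]
```

View pics/rect.png

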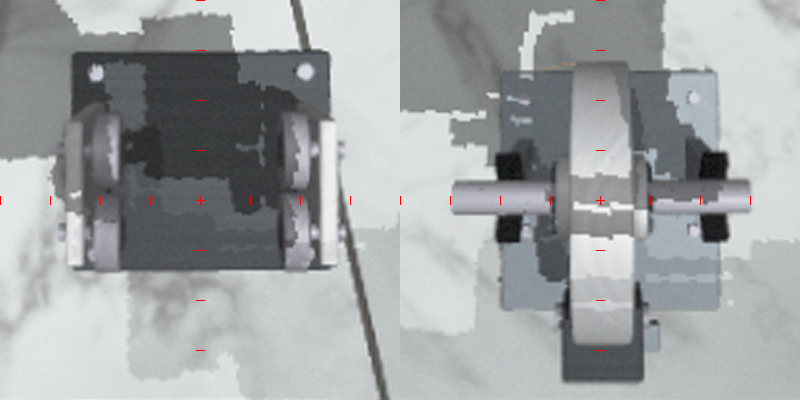

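The rectified view confirms both estimates: the shaft spans columns 451–751 (120 mm), with the block at (602,345). The flywheel is offset (+0.7, −0.4) mm. The stand's cheeks at columns 76 and 328, the rollers and the base all put it at (+1.5, −0.6) mm, with yaw aligned. Next I grasp, lift, and look again above the stand.

Run:
```python
from h import *
e=np.load("est.npy"); f=frame(e[:2],e[2],[.7,-.4]); s=frame(e[3:5],e[5],[1.5,-.6])
np.save("fin.npy",[*f,e[2],*s,e[5]])
bot.move_gripper(50)
bot.line_to([*f,150],ori=q(e[2])); bot.line_to([*f,105],velocity=60)
s0=bot.read_state(); print(s0["t"],s0["tcp_pos"],s0["contact_force"])
bot.move_gripper(15,force=55); s1=bot.read_state(); print(s1["width"],s1["finger_force"],s1["contact_force"])
bot.line_to([*f,120],velocity=25); bot.line_to([*f,215],velocity=90)
s2=bot.read_state(); print(s2["t"],s2["width"],s2["contact_force"],s2["moment"])
bot.move_ptp([*s,215],q(e[5])); bot.pause(.3)
st=bot.read_state(); im=bot.camera("wrist"); sc=bot.camera("scene")
print(st["t"],st["tcp_pos"],st["width"],st["contact_force"],st["moment"])
A=rect(im,st,s,e[5],190); B=cv2.resize(sc[100:300,170:370,::-1],(400,400),interpolation=cv2.INTER_CUBIC)
cv2.imwrite("pics/held.png",np.hstack([A,B]))
```

```text
5.8167 [ 456.48 -207.05  105.19] [ 0.39 -0.17  0.14]
21.89774993401137 54.98790621757507 [-0.04 -0.02  1.09]
8.35 21.391160015909612 [ 0.13  0.19 -4.88] [-0.05 -0.04  0.05]
9.6167 [479.07  37.34 214.96] 21.889155387789167 [ 0.78  0.22 -4.59] [-0.02 -0.03  0.03]
```

View pics/held.png

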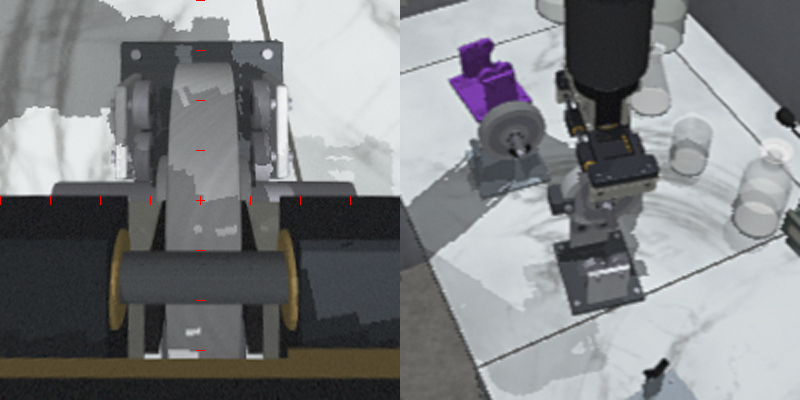

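The wheel hangs straight in the grip: the shaft spans columns 53–355 and is level at row about 182. The disc centre (203) lies on the roller-pair midline (about 203). Now I lower it by feel.

Run:
```python
from h import *
e=np.load("fin.npy"); s=e[3:5]
bot.line_to([*s,140],velocity=80); bot.line_to([*s,118],velocity=30); bot.pause(.2)
f0=bot.read_state()["contact_force"]; print(f0); z=118
while z>112.5:
    z-=.5; bot.line_to([*s,z],velocity=10); bot.pause(.1); r=bot.read_state(); f=r["contact_force"]-f0
    print(z,r["tcp_pos"][2],f)
    if f[2]>3: break
print(r["t"],r["width"],r["moment"])
im=bot.camera("wrist"); A=rect(im,r,s,e[5],90)
cv2.imwrite("pics/low.png",A)
```

```text
[ 0.26  0.3  -4.14]
117.5 117.53558230075598 [ 0.83  0.53 -0.09]
117.0 116.9629426474476 [-0.23 -0.05 -1.02]
116.5 116.49448742190549 [-0.22 -0.92 -0.71]
116.0 115.99269650015877 [-1.03 -0.24 -0.83]
115.5 115.53265180198935 [ 0.45  0.77 -1.16]
115.0 115.21217499362692 [-0.25 -0.43  2.9 ]
114.5 115.01063215127851 [-2.65 -0.3  10.  ]
14.3333 21.618331955241516 [-0.19  0.86  0.04]
```

View pics/low.png

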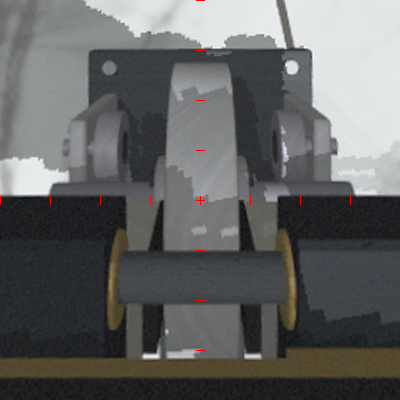

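Contact came at TCP z = 115, exactly the trough height. The shaft spans columns 50–352, between the cheeks, and the disc at 201 is central between rollers 117 and 288. I ease off 0.4 mm, release, retreat, wait and look.

Run:
```python
from h import *
e=np.load("fin.npy"); s=e[3:5]
bot.line_to([*s,115],velocity=10); bot.pause(.2); print(bot.read_state()["contact_force"])
bot.move_gripper(50); bot.line_to([*s,150],velocity=40); bot.line_to([*s,240],velocity=120); bot.pause(3.5)
st=bot.read_state(); im=bot.camera("wrist"); sc=bot.camera("scene"); print(st["t"],st["contact_force"])
bot.pause(.5); im2=bot.camera("wrist"); print(np.abs(im.astype(int)-im2).mean(), np.abs(cv2.blur(im,(5,5)).astype(int)-cv2.blur(im2,(5,5))).max())
A=rect(im2,bot.read_state(),s,e[5],90); B=cv2.resize(sc[190:270,220:300,::-1],(400,400),interpolation=cv2.INTER_CUBIC)
cv2.imwrite("pics/done.png",np.hstack([A,B]))
```

```text
[-0.34 -0.27  1.27]
20.9667 [ 0.4  -0.3  -0.47]
1.7641092936197917 6
```

View pics/done.png

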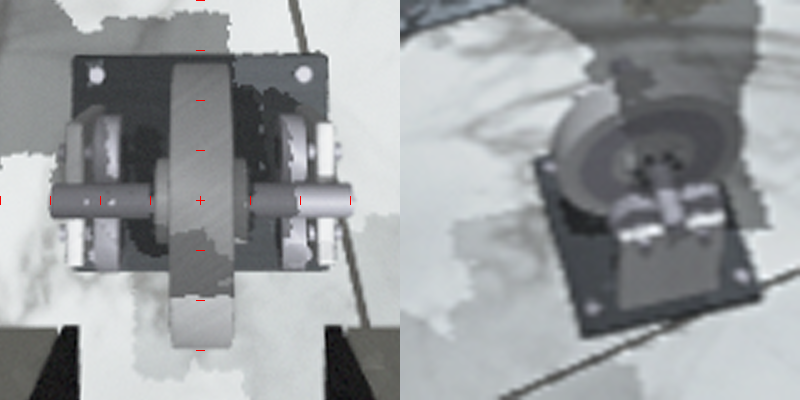

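The shaft lies in both troughs (columns 50–352, row 200) and the disc is centred at 201. The block no longer shows at the side, so it hangs underneath out of view. Two frames 0.5 s apart match, so the wheel is still. I wait a little longer and hand in.

Run:
```python
from plant import bot
bot.pause(3); print(bot.read_state()["t"]); print(bot.close_job())
```

```text
24.6167
the job is handed in; nothing more can be done
None
```

The flywheel lies at rest on the roller stand, its shaft in both troughs and its disc midway between the roller pairs; its weight block is hidden beneath it, taken to be at the bottom. I left the plain wheel alone and handed the job in at 24.6 s.

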